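Knock the heel cap out of its mould

ROBOT

A 6-joint arm with a two-finger parallel gripper is mounted at the origin on the work surface. World frame = base frame: x ahead of the robot, y to its left, z up, the work surface at z = 0. Lengths are in m, angles in rad, forces in N, time in s.
With the tool pointing down it reaches from about 0.275 to 0.75 m from the base axis. Payload 10.2 kg.
Tool frame: the origin (TCP) lies between the finger pads; the fingertips stand manip.tip_extent ahead of it and the grasp point (between the pads) lies 3 mm ahead of it (manip.tip_extent is the distance from the TCP to the fingertips, in m); z points along the fingers, y is the line along which they close (so a half turn about z gives the same grasp; the last joint's range is limited). The gripper opens to 88 mm and grips with 3 to 60 N. Pads are 18 mm wide; open, the fingers measure 123 mm over their backs; the gripper's body (75 mm by 187 mm) begins 45 mm behind the grasp point.
Start: joints at [-1.355, 0.313, 1.498, -0, 1.331, -0.223], TCP at [0.223, -0.475, 0.261] pointing down, gripper open.
Joint ranges: [-2.94, 2.94], [-0.97, 2.17], [0.19, 2.56], [-1.23, 4.37], [0.02, 3.11], [-2.88, 2.88]. Speed limits (rad/s): [2.39, 2.39, 3.01, 3.14, 3.14, 3.14].

INTERFACE

Orientations are given as a unit quaternion [x, y, z, w].
In Python, from cell import manip gives the robot as it stands.
- The arm moves only by the tool move_arm, never from a script. Its argument "plan" is one flat list of numbers, 7 for each row, row after row: the shift along the tool's x, y, z in m, then the turn, a rotation vector about the tool's x, y, z in rad, then the closure, from -1 (fully open) to 1 (shut). In form: [x, y, z, ax, ay, az, jaw, x, y, z, ax, ay, az, jaw, ...]. A call has 1 to 10 rows; each row shifts and turns the commanded pose from where the row before left it, along the tool's axes as they then stand; what a row does not reach is not made up. A row lasts 1/8 s, in which the tool goes at most 62.5 mm and 10.7 degrees, less where a joint would pass 70% of its speed; a pose out of reach is approached as far as the arm can. A call is refused whole if a number of a shift passes 0.0625 or a number of a turn 0.188, either way. A call with a gripper value outside its range is refused whole. The fingers move at their own pace and stop on an object; "newtons" is the grip in N (left out, the last holds). Time passes only in rows, so rows that do not move let the fingers close. It gives the time, the measured TCP pose, the force, the opening and the grip force at its end, in the units of the state.
- manip.state(): the state, without advancing time (a new reading comes with each control period).
- manip.get_image(name): name is "scene" or "side" or "wrist"; returns a dict with "img" (480x640x3 uint8, red, green, blue), "K" (3x3 intrinsics, pixels), "R" (3x3) and "t" (3): a world point X has camera coordinates R X + t; the wrist camera has in their place "T_tool_cam" (4x4, takes a point from camera to tool coordinates, whose origin is the TCP and whose axes are the flange's). Camera axes: x right, y down, z forward; pixel columns grow to the right and rows downward; lengths in m; the calibration is good to about 2 mm. The wrist camera is an equidistant fisheye: a pixel r from the principal point sees the ray r / f radians off the axis. A picture is of the moment at which its call begins: read the wrist's pose just before it. There is no depth.
- manip.job_done(): hands the job in; it is judged then, once.
The state is a dict: "time_s": time; "joints": joint angles; "joint_vel": joint speeds; "tau": joint torques, N m; "ee_pos": TCP position; "orientation": TCP orientation; "ft_force": force on the tool from outside, world axes, zero at the start; "ft_torque": the same for the moment, N m; "opening": finger opening in m; "gripper_force": force on a finger pad.
Only numpy, scipy, OpenCV 4.12 (cv2) and the standard library are available. Lean on these libraries where they do the work, as an engineer would, in place of code of your own. Each camera call takes 0.05 s, during which the arm holds its last target. There are 200 camera calls.

TASK

A rubber heel cap is stuck in the plain-handled one of the two wooden moulds standing in the little slatted rack (the other's handle ends in a round ball). Take the plain-handled mould by its handle, turn it face down and, with the cap still in it, rap its rim briskly on the oak knocking board, again and again if need be, until the cap drops out onto the board. Leave the cap lying flat on the board, set the empty mould down beside it, face down and not over the cap, and do not disturb the other mould.

Things in the scene. Friction and masses are not known exactly. Their poses are not given: they have to be found in the camera images.
- mould_mid (a point): Middle of the beech mould holding the heel cap: a shallow tray 100 x 100 mm, 28 mm thick (8 mm back plate, rim 12 mm wide), 0.26 kg. Axes: x out of its open face, z along its side, y across (level). Rim plane at x = +14 mm, back at x = -14 mm. It starts on edge, leaning 20 degrees face-forward away from the robot, in a 28 mm deep slot of a fixed rack: lift 50 mm along its z to clear.
- mould_grip (a point): Grasp point on the mould's handle, (-48, 0, +24) mm from mould_mid in its axes. The plain square handle, 24 mm wide (y) and 22 mm deep, leaves the centre of the back along (-0.82, 0, 0.57) and ends 77 mm out. Grasp closing along y, fingers pointing along (0.82, 0, -0.57), that is 35 degrees off straight down at the start. A half turn about the handle's length turns the mould face down.
- cap_center (a point): Middle of the black rubber heel cap, D-shaped, 56 mm (y) x 68 mm (z) x 10 mm thick (x), 45 g. Stuck, its axes agree with the mould's and it sits at (-1, 0, -4) mm from mould_mid, 10 mm below the rim plane. A spring clip holds it with about three times its weight for the first 2 mm of its way out; each rap at 0.15 to 0.4 m/s moves it about 1 mm or more: one to four raps.
- board_top (a point): Centre of the top face of the fixed oak knocking board, 220 mm (its x) by 260 mm (its y), 18 mm thick, lying on the table to the left of the rack; z up.
- spare_mid (a point): Middle of the other mould, in the same rack about 160 mm to either side of the first, same size and axes, but its handle ends in a round ball 36 mm across (to 98 mm from the back) and it holds a round walnut disc 60 mm across instead of a heel cap. Leave it alone.
There are look-alikes about, which are no part of the job. What is meant by the part that bears cap_center is not blue or turquoise, and is the larger of those in its own colour.

How it is judged:
On the way, in this order (a step that is already met when the one before it is completed fails the run):
1. the mould is lifted and turned face down (within 30 degrees) with the cap still in it (angle between mould_mid's own x axis and vertical above 2.6 rad and x of cap_center in the frame of mould_mid below 0.006 m and distance between cap_center and mould_mid below 0.02 m and contact force between mould and board below 0.5 N), for 0.1 s.
2. its rim is rapped on the board (over 5 N), face down, with the cap still in it (contact force between mould and board above 5 N and angle between mould_mid's own x axis and vertical above 2.6 rad and distance between cap_center and mould_mid below 0.02 m).
3. the cap is out: it lies on the board and the mould is clear of it (distance between cap_center and mould_mid above 0.03 m and z of cap_center in the frame of board_top below 0.012 m), for 0.1 s.
At the end, for the whole second after the job is handed in: The cap lies flat on the board (its middle over the board, within 10 mm above its top); the mould rests face down (within 30 degrees) on the board or the table beside it, its middle at least 75 mm from the cap's and at most 350 mm from the board's; both are at rest (x of cap_center in the frame of board_top between -0.11 and 0.11 m and y of cap_center in the frame of board_top between -0.13 and 0.13 m and z of cap_center in the frame of board_top between 0 and 0.01 m and angle between mould_mid's own x axis and vertical above 2.6 rad and height (world z) of mould_mid below 0.05 m and horizontal distance between cap_center and mould_mid above 0.075 m and horizontal distance between mould_mid and board_top below 0.35 m and linear speed of each of cap, mould below 0.03 m/s); the robot touches nothing.
It fails at once if the other mould is disturbed (moved over 30 mm) (distance of spare_mid from where it was at the start of the episode above 0.03 m).
It fails at once if the cap falls out in mid-air, more than about 60 mm above the table (distance between cap_center and mould_mid above 0.03 m and height (world z) of cap_center above 0.06 m).
It also fails if it takes over 43 s, if anything falls off the work surface, if the arm or the gripper's body presses on something with over 40 N, if the wrist force passes 120 N, or if a joint passes its speed limit or range.

## Working session

There is one attempt and no reset: what is moved stays moved. The work goes in short steps, Python scripts to look and compute and a tool call to move; the robot and the scene stay as the last step left them, time stands still between calls to the robot, and variables do not carry over. Pictures are saved under pics/ and viewed, at most 10 in all, crops included, and the job is handed in when it is done.

Besides the shell and the picture viewer there is one more tool, called after "Request:" as name(argument=value, ...), one argument or row to a line, values as JSON. move_arm: Moves the arm, as the interface text tells. Its arguments: {"type":"object","properties":{"plan":{"type":"array"},"newtons":{"type":"number"}},"required":["plan"]}

```bash
mkdir -p pics; ls; python3 - <<'E'
from cell import manip
import cv2,pickle
d={}
for n in ["scene","side"]:
    g=manip.get_image(n); d[n]=g
    cv2.imwrite(f"pics/{n}0.png",g["img"][:,:,::-1])
    print(n,g["K"].tolist(),g["R"].tolist(),g["t"].tolist())
pickle.dump(d,open("im0.pkl","wb"))
s=manip.state();print(s,manip.tip_extent)
E
```

```text
pics
scene [[470.71068711501925, 0.0, 313.4171388923678], [0.0, 470.71068711501925, 233.81580960722448], [0.0, 0.0, 1.0]] [[-0.5041503564490734, 0.8634855455592604, 0.015004356117440117], [0.5266259416040749, 0.321150247377037, -0.7871007789599052], [-0.6844687982091616, -0.38891545510546965, -0.6166419001804951]] [0.3288217954146287, -0.18824674006860762, 1.290076738392978]
side [[532.299451059525, 0.0, 319.9379661271468], [0.0, 532.299451059525, 237.8883151521475], [0.0, 0.0, 1.0]] [[0.9730043379848716, -0.23063532529421682, -0.008360920347198809], [-0.11405119362675278, -0.4490327060352042, -0.8862064963331147], [0.2006361968711886, 0.8632363382279112, -0.4632150050116392]] [-0.5637113487147404, 0.14795440288436768, 0.9207411173640561]
{'time_s': 0.1, 'joints': array([-1.35539979e+00,  3.13338908e-01,  1.49831538e+00, -2.54162122e-06,
        1.33102236e+00, -2.23384724e-01]), 'joint_vel': array([ 0.00177757,  0.00013691, -0.00359175, -0.00122521, -0.00071192,
       -0.00011243]), 'tau': array([ 2.17347879e-03, -4.02813506e+01, -2.52643704e+01,  6.95211324e-02,
        3.42514529e-02, -4.04403056e-05]), 'ee_pos': array([ 0.22299353, -0.47507977,  0.26026372]), 'orientation': array([ 9.76030042e-01,  2.17635163e-01,  9.30502613e-07, -5.41998256e-04]), 'ft_force': array([ 0.06517543, -0.35815265, -0.36066782]), 'ft_torque': array([ 0.03889616,  0.00676309, -0.01256772]), 'gripper_force': 0.0, 'opening': 0.08816876062909462} 0.022
```

View pics/scene0.png

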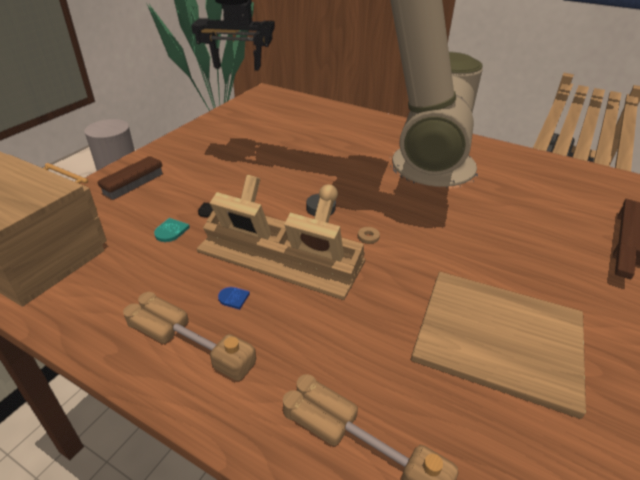

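View pics/side0.png

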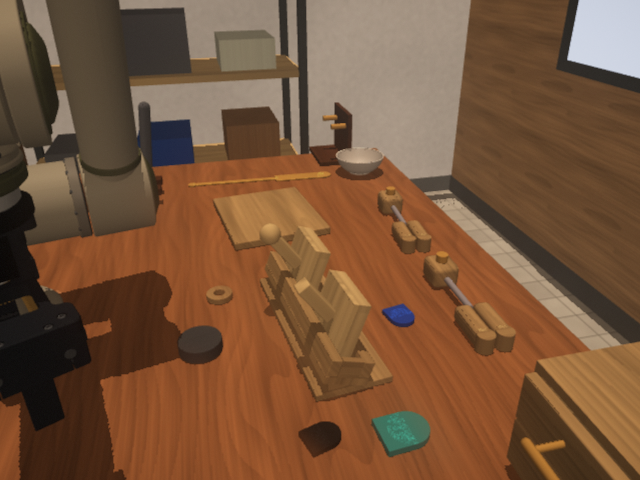

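Scene view: the plain-handled mould is the left one (about 240,215), with the black cap in it. The ball-handled spare is at (315,235) and the board at (500,335). Side view: the plain mould is the nearer one (335,310). I'll zoom in to read corners.

```bash
python3 - <<'E'
import cv2
a=cv2.imread("pics/scene0.png")[165:295,190:370]
b=cv2.imread("pics/side0.png")[215:405,250:400]
a=cv2.resize(a,None,fx=4.4,fy=4.4,interpolation=cv2.INTER_CUBIC)
b=cv2.resize(b,None,fx=3.1,fy=3.1,interpolation=cv2.INTER_CUBIC)
cv2.imwrite("pics/a.png",a);cv2.imwrite("pics/b.png",b);print(a.shape,b.shape)
E
```

```text
(572, 792, 3) (589, 465, 3)
```

View pics/a.png

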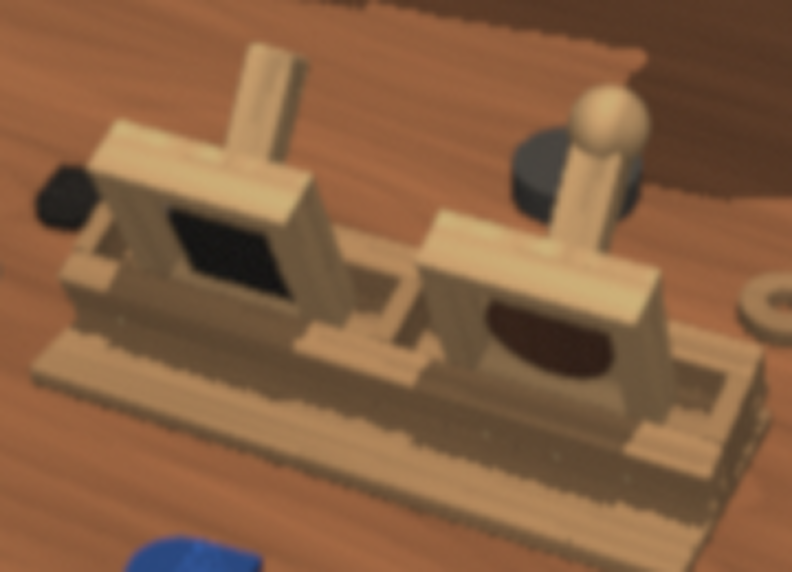

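View pics/b.png

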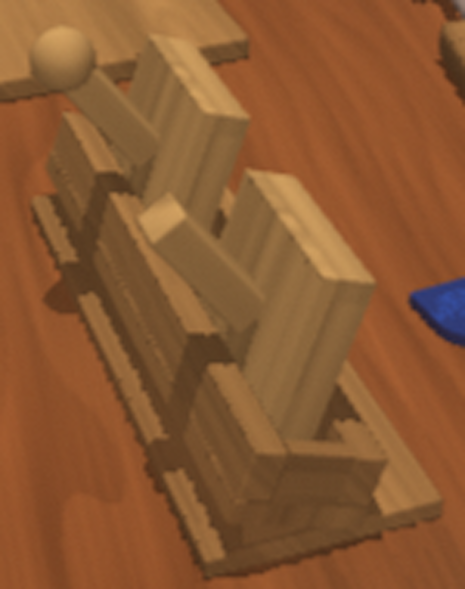

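```bash
cat > h.py <<'E'
import numpy as np,pickle,cv2
d=pickle.load(open("im0.pkl","rb"))
def P(n): g=d[n]; return g["K"]@np.c_[g["R"],g["t"]]
def tri(a,b):
    X=cv2.triangulatePoints(P("scene"),P("side"),np.array(a,float),np.array(b,float)); return X[:3]/X[3]
def plane(n,uv,z):
    g=d[n]; r=g["R"].T@np.linalg.inv(g["K"])@[*uv,1]; c=-g["R"].T@g["t"]; return c+r*(z-c[2])/r[2]
E
python3 - <<'E'
from h import *
np.set_printoptions(precision=4,suppress=True)
A=lambda p:(np.array(p)/4.4+[190,165]).T-.4
B=lambda p:(np.array(p)/3.1+[250,215]).T-.4
for n,a,b in [("plain bl br fr fl",[(118,122),(315,175),(290,222),(90,165)],[(325,282),(250,170),(290,175),(373,282)]),
 ("spare",[(440,212),(660,268),(640,322),(420,258)],[(205,115),(152,37),(190,42),(247,118)])]:
    X=tri(A(a),B(b)).T; print(n,X, X.mean(0)); y=X[1]-X[0]+X[2]-X[3]; print("yaw of y axis",np.degrees(np.arctan2(-y[0],y[1])), np.linalg.norm(y)/2)
    f=(X[2]+X[3]-X[0]-X[1])/2;print("x axis",f,np.linalg.norm(f))
for n,pts in [("scene",[(441,275),(584,320),(581,398),(417,350)]),("side",[(213,203),(290,188),(327,228),(240,243)])]:
    Q=np.array([plane(n,p,.018) for p in pts]);print(n,Q,Q.mean(0))
E
```

```text
plain bl br fr fl [[ 0.5636 -0.2767  0.1293]
 [ 0.5543 -0.1759  0.1305]
 [ 0.5769 -0.1724  0.1215]
 [ 0.5882 -0.2726  0.122 ]] [ 0.5708 -0.2244  0.1258]
yaw of y axis 5.860031023615518 0.10101142395152202
x axis [ 0.0236  0.0038 -0.0081] 0.025206650543250875
spare [[ 0.5462 -0.1155  0.1295]
 [ 0.5362 -0.0167  0.1303]
 [ 0.5602 -0.0119  0.1212]
 [ 0.5701 -0.1106  0.1219]] [ 0.5532 -0.0637  0.1258]
yaw of y axis 5.761672083019138 0.09921314077444975
x axis [ 0.0239  0.0048 -0.0083] 0.025804851502752846
scene [[0.4378 0.1621 0.018 ]
 [0.4191 0.4163 0.018 ]
 [0.5909 0.4296 0.018 ]
 [0.6335 0.1858 0.018 ]] [0.5203 0.2984 0.018 ]
side [[0.3974 0.3866 0.018 ]
 [0.6013 0.4353 0.018 ]
 [0.6388 0.1812 0.018 ]
 [0.4414 0.1576 0.018 ]] [0.5197 0.2902 0.018 ]
```

```bash
cat >> h.py <<'E'
from scipy.spatial.transform import Rotation as Ro
yaw=np.radians(6.1); Rz=Ro.from_euler('z',yaw).as_matrix()
M=Rz@Ro.from_euler('y',np.radians(20)).as_matrix()   # mould axes
mid=np.array([.5708,-.2244,.1258])-.05*M[:,2]
grip=mid+M@[-.048,0,.024]
zt=M@np.array([.82,0,-.57]); zt/=np.linalg.norm(zt); yt=-M[:,1]
RT=np.c_[np.cross(yt,zt),yt,zt]                      # grasp tool orientation
def plan(p,R,n,jaw,s=None):
    "print n rows from the present pose to p,R; straight line, even turn"
    from cell import manip
    s=manip.state(); q=Ro.from_quat(s["orientation"]); p0=s["ee_pos"]
    w=(q.inv()*Ro.from_matrix(R)).as_rotvec(); rows=[]
    for i in range(n):
        c=q*Ro.from_rotvec(w*i/n); rows.append(np.r_[c.inv().apply((np.array(p)-p0)/n),w/n,jaw])
    print("joints",s["joints"].round(2),"pos",p0.round(4),"t",s["time_s"]); print(np.round(rows,4).tolist())
E
python3 -c "
from h import *
print(mid,grip,RT)
plan(grip-.12*zt,RT,7,-1)"
```

```text
[ 0.55379582 -0.22621722  0.07881537] [ 0.51710797 -0.23013802  0.11778496] [[ 0.81255831  0.10626407  0.57311163]
 [ 0.08683743 -0.99433794  0.06124796]
 [ 0.5763751  -0.         -0.81718526]]
joints [-1.36  0.31  1.5  -0.    1.33 -0.22] pos [ 0.223  -0.4751  0.2603] t 0.1
[[0.0436, -0.017, 0.0064, -0.0147, 0.0869, 0.0459, -1.0], [0.042, -0.0191, 0.0098, -0.0147, 0.0869, 0.0459, -1.0], [0.0401, -0.0212, 0.0131, -0.0147, 0.0869, 0.0459, -1.0], [0.0378, -0.0232, 0.0162, -0.0147, 0.0869, 0.0459, -1.0], [0.0352, -0.0251, 0.019, -0.0147, 0.0869, 0.0459, -1.0], [0.0322, -0.027, 0.0215, -0.0147, 0.0869, 0.0459, -1.0], [0.029, -0.0287, 0.0238, -0.0147, 0.0869, 0.0459, -1.0]]
```

Request:
move_arm(
  plan=[0.0436, -0.017, 0.0064, -0.0147, 0.0869, 0.0459, -1, 0.042, -0.0191, 0.0098, -0.0147, 0.0869, 0.0459, -1, 0.0401, -0.0212, 0.0131, -0.0147, 0.0869, 0.0459, -1, 0.0378, -0.0232, 0.0162, -0.0147, 0.0869, 0.0459, -1, 0.0352, -0.0251, 0.019, -0.0147, 0.0869, 0.0459, -1, 0.0322, -0.027, 0.0215, -0.0147, 0.0869, 0.0459, -1, 0.029, -0.0287, 0.0238, -0.0147, 0.0869, 0.0459, -1, 0, 0, 0, 0, 0, 0, -1],
)

```text
time_s: 1.1
ee_pos: [0.4487, -0.2354, 0.2151]
orientation: [0.952, 0.052, 0.301, -0.017]
ft_force: [-0.2, 0.2, 0.2]
opening: 0.0882
gripper_force: 0.0
```

```bash
python3 - <<'E'
from h import *
from cell import manip
s=manip.state(); g=manip.get_image("wrist"); cv2.imwrite("pics/w1.png",g["img"][:,:,::-1])
# predicted pixel of handle end centre
T=g["T_tool_cam"]; K=g["K"]
def proj(X):
    x=Ro.from_quat(s["orientation"]).inv().apply(X-s["ee_pos"]); c=np.linalg.inv(T)@np.r_[x,1]
    th=np.arctan2(np.hypot(c[0],c[1]),c[2]); ph=np.arctan2(c[1],c[0]); return [K[0,2]+K[0,0]*th*np.cos(ph),K[1,2]+K[1,1]*th*np.sin(ph)]
b=mid+M@[-.014,0,0]
xs=RT[:,0]
for sx in(-1,1):
  for sy in (-1,1): print("end corner",np.round(proj(b-.077*zt+sy*.012*RT[:,1]+sx*.011*xs),1))
for sy in(-1,1): print("top back",np.round(proj(mid+M@[-.014,sy*.05,.05]),1))
plan(grip-.003*zt,RT,6,-1)
E
```

```text
end corner [295.6 280.4]
end corner [335.8 280.5]
end corner [295.1 244.8]
end corner [336.5 244.9]
top back [387.4 185.4]
top back [244.1 185.1]
joints [-0.96  0.15  1.95  0.73  0.86  0.07] pos [ 0.4485 -0.2369  0.2157] t 1.15
[[0.0, 0.0001, 0.0195, -0.0002, 0.0002, 0.0003, -1.0], [-0.0, 0.0001, 0.0195, -0.0002, 0.0002, 0.0003, -1.0], [-0.0, 0.0001, 0.0195, -0.0002, 0.0002, 0.0003, -1.0], [-0.0, 0.0001, 0.0195, -0.0002, 0.0002, 0.0003, -1.0], [-0.0, 0.0001, 0.0195, -0.0002, 0.0002, 0.0003, -1.0], [-0.0, 0.0001, 0.0195, -0.0002, 0.0002, 0.0003, -1.0]]
```

View pics/w1.png

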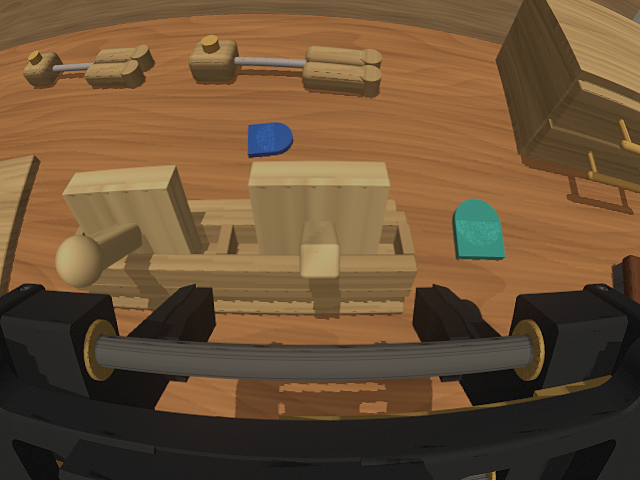

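The wrist view shows the handle end at x 301–339, y 246–278, about 4 px right of my prediction. That is 2–2.5 mm along tool y, so I'll correct and descend.

Request:
move_arm(
  plan=[0, 0.0022, 0.0195, 0, 0, 0, -1, 0, 0, 0.0195, 0, 0, 0, -1, 0, 0, 0.0195, 0, 0, 0, -1, 0, 0, 0.0195, 0, 0, 0, -1, 0, 0, 0.0195, 0, 0, 0, -1, 0, 0, 0.0195, 0, 0, 0, -1, 0, 0, 0, 0, 0, 0, 1, 0, 0, 0, 0, 0, 0, 1, 0, 0, 0, 0, 0, 0, 1, 0, 0, 0, 0, 0, 0, 1],
  newtons=45,
)

```text
time_s: 2.4
ee_pos: [0.5157, -0.2331, 0.121]
orientation: [0.952, 0.051, 0.302, -0.015]
ft_force: [-0.6, -0.1, 0.7]
opening: 0.0501
gripper_force: 0.0
```

```bash
python3 - <<'E'
from h import *
from cell import manip
s=manip.state(); print(s["opening"],s["gripper_force"],s["ft_force"],s["ee_pos"]-(grip-.003*zt))
q=Ro.from_quat(s["orientation"]).as_matrix()
print("lift along mould z in tool axes",(q.T@M[:,2]).round(3),(q.T@[0,0,1]).round(3))
E
```

```text
0.050128920371268676 0.0 [-0.6342413  -0.11532939  0.67601389] [ 0.00028289 -0.00279489  0.00076255]
lift along mould z in tool axes [ 0.821  0.002 -0.57 ] [ 0.577  0.002 -0.817]
```

Request:
move_arm(
  plan=[0, 0, 0, 0, 0, 0, 1, 0, 0, 0, 0, 0, 0, 1, 0, 0, 0, 0, 0, 0, 1, 0, 0, 0, 0, 0, 0, 1, 0, 0, 0, 0, 0, 0, 1],
)

```text
time_s: 3.02
ee_pos: [0.5158, -0.2327, 0.1205]
orientation: [0.952, 0.051, 0.302, -0.016]
ft_force: [0.8, 1.2, 1.3]
opening: 0.0233
gripper_force: 44.9
```

Request:
move_arm(
  plan=[0.0062, 0, -0.0043, 0, 0, 0, 1, 0.0123, 0, -0.0086, 0, 0, 0, 1, 0.0123, 0, -0.0086, 0, 0, 0, 1, 0.0123, 0, -0.0086, 0, 0, 0, 1, 0.0123, 0, -0.0086, 0, 0, 0, 1, 0.0173, 0, -0.0245, 0, 0, 0, 1, 0.0173, 0, -0.0245, 0, 0, 0, 1, 0.0173, 0, -0.0245, 0, 0, 0, 1, 0.0087, 0, -0.0123, 0, 0, 0, 1, 0, 0, 0, 0, 0, 0, 1],
)

```text
time_s: 4.28
ee_pos: [0.5387, -0.2302, 0.2893]
orientation: [0.952, 0.051, 0.302, -0.015]
ft_force: [0.1, -0.4, -3.6]
opening: 0.0238
gripper_force: 44.9
```

```bash
python3 - <<'E'
from h import *
from cell import manip
import time
s=manip.state(); print(s["joints"].round(2),s["ee_pos"],s["opening"],s["ft_force"])
for n in ["scene"]:
    cv2.imwrite("pics/s2.png",manip.get_image(n)["img"][60:320,100:460,::-1])
E
```

```text
[-0.78  0.22  1.66  0.59  0.94  0.4 ] [ 0.53865676 -0.23024229  0.28931675] 0.023801323617736146 [ 0.14405695 -0.40008205 -3.59772548]
```

View pics/s2.png

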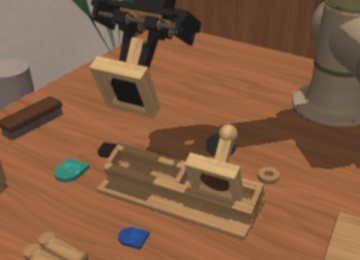

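The mould is held with the cap still in it. Next it travels toward the board, rolling face down on the way.

```bash
cat >> h.py <<'E'
roll=lambda a: RT@Ro.from_euler('z',a).as_matrix()
r=RT.T@(mid-grip)+[0,.0005,.003]     # mould_mid in the tool frame
RF=Ro.from_euler('z',np.radians(2)).as_matrix()@roll(-np.pi)
def tcp_for(m,R=RF): return np.array(m)-R@r
E
python3 -c "
from h import *
print((RF@RT.T@M)[:,0], r)
print(tcp_for([.528,.2395,.10]))
plan([.50,0,.335],roll(-.8),8,1)"
```

```text
[ 6.77297663e-03  9.63937320e-04 -9.99976599e-01] [0.00769039 0.0005     0.05611175]
[0.50227346 0.23533353 0.15028624]
joints [-0.78  0.22  1.66  0.59  0.94  0.4 ] pos [ 0.5384 -0.2301  0.2882] t 4.325
[[0.002, -0.0291, -0.0058, -0.0001, 0.0001, -0.0999, 1.0], [0.0049, -0.0288, -0.0058, -0.0001, 0.0001, -0.0999, 1.0], [0.0077, -0.0281, -0.0058, -0.0001, 0.0001, -0.0999, 1.0], [0.0105, -0.0272, -0.0058, -0.0001, 0.0001, -0.0999, 1.0], [0.0131, -0.026, -0.0058, -0.0001, 0.0001, -0.0999, 1.0], [0.0157, -0.0246, -0.0058, -0.0001, 0.0001, -0.0999, 1.0], [0.0181, -0.0229, -0.0058, -0.0001, 0.0001, -0.0999, 1.0], [0.0203, -0.021, -0.0058, -0.0001, 0.0001, -0.0999, 1.0]]
```

Request:
move_arm(
  plan=[0.002, -0.0291, -0.0058, 0, 0, -0.1, 1, 0.0049, -0.0288, -0.0058, 0, 0, -0.1, 1, 0.0077, -0.0281, -0.0058, 0, 0, -0.1, 1, 0.0105, -0.0272, -0.0058, 0, 0, -0.1, 1, 0.0131, -0.026, -0.0058, 0, 0, -0.1, 1, 0.0157, -0.0246, -0.0058, 0, 0, -0.1, 1, 0.0181, -0.0229, -0.0058, 0, 0, -0.1, 1, 0.0203, -0.021, -0.0058, 0, 0, -0.1, 1],
)

```text
time_s: 5.32
ee_pos: [0.4996, 0.0009, 0.3344]
orientation: [0.857, 0.419, 0.283, 0.103]
ft_force: [0.1, 1.2, -4.5]
opening: 0.0239
gripper_force: 44.9
```

```bash
python3 -c "
from h import *
p=tcp_for([.528,.2395,.22]);print(p)
plan((p+[.5,0,.335])/2,roll(-2.0),10,1)"
```

```text
[0.50227346 0.23533353 0.27028624]
joints [-0.35 -0.07  1.84  0.35  0.83  0.14] pos [0.4996 0.0009 0.3344] t 5.325
[[0.0079, -0.0085, 0.0034, -0.0003, -0.0, -0.1197, 1.0], [0.0088, -0.0075, 0.0034, -0.0003, -0.0, -0.1197, 1.0], [0.0097, -0.0064, 0.0034, -0.0003, -0.0, -0.1197, 1.0], [0.0104, -0.0052, 0.0034, -0.0003, -0.0, -0.1197, 1.0], [0.0109, -0.004, 0.0034, -0.0003, -0.0, -0.1197, 1.0], [0.0113, -0.0026, 0.0034, -0.0003, -0.0, -0.1197, 1.0], [0.0115, -0.0013, 0.0034, -0.0003, -0.0, -0.1197, 1.0], [0.0116, 0.0001, 0.0034, -0.0003, -0.0, -0.1197, 1.0], [0.0115, 0.0015, 0.0034, -0.0003, -0.0, -0.1197, 1.0], [0.0113, 0.0029, 0.0034, -0.0003, -0.0, -0.1197, 1.0]]
```

Request:
move_arm(
  plan=[0.0079, -0.0085, 0.0034, 0, 0, -0.12, 1, 0.0088, -0.0075, 0.0034, 0, 0, -0.12, 1, 0.0097, -0.0064, 0.0034, 0, 0, -0.12, 1, 0.0104, -0.0052, 0.0034, 0, 0, -0.12, 1, 0.0109, -0.004, 0.0034, 0, 0, -0.12, 1, 0.0113, -0.0026, 0.0034, 0, 0, -0.12, 1, 0.0115, -0.0013, 0.0034, 0, 0, -0.12, 1, 0.0116, 0.0001, 0.0034, 0, 0, -0.12, 1, 0.0115, 0.0015, 0.0034, 0, 0, -0.12, 1, 0.0113, 0.0029, 0.0034, 0, 0, -0.12, 1],
)

```text
time_s: 6.58
ee_pos: [0.5014, 0.117, 0.3023]
orientation: [0.47, 0.83, 0.175, 0.244]
ft_force: [-0.5, -0.0, -2.9]
opening: 0.0239
gripper_force: 44.9
```

```bash
python3 -c "
from h import *
p=tcp_for([.528,.2395,.22])
plan(p,RF,10,1)"
```

```text
joints [-0.04 -0.    1.87  0.13  0.67 -0.65] pos [0.5014 0.117  0.3023] t 6.575
[[0.011, 0.0043, 0.0034, -0.002, 0.0008, -0.1166, 1.0], [0.0104, 0.0055, 0.0034, -0.002, 0.0008, -0.1166, 1.0], [0.0097, 0.0067, 0.0034, -0.002, 0.0008, -0.1166, 1.0], [0.0088, 0.0078, 0.0035, -0.002, 0.0008, -0.1166, 1.0], [0.0079, 0.0087, 0.0035, -0.002, 0.0008, -0.1166, 1.0], [0.0068, 0.0096, 0.0035, -0.002, 0.0008, -0.1166, 1.0], [0.0056, 0.0103, 0.0035, -0.002, 0.0008, -0.1166, 1.0], [0.0044, 0.0109, 0.0036, -0.002, 0.0008, -0.1166, 1.0], [0.0031, 0.0113, 0.0036, -0.002, 0.0008, -0.1166, 1.0], [0.0018, 0.0116, 0.0036, -0.002, 0.0008, -0.1166, 1.0]]
```

Request:
move_arm(
  plan=[0.011, 0.0043, 0.0034, -0.002, 0.0008, -0.1166, 1, 0.0104, 0.0055, 0.0034, -0.002, 0.0008, -0.1166, 1, 0.0097, 0.0067, 0.0034, -0.002, 0.0008, -0.1166, 1, 0.0088, 0.0078, 0.0035, -0.002, 0.0008, -0.1166, 1, 0.0079, 0.0087, 0.0035, -0.002, 0.0008, -0.1166, 1, 0.0068, 0.0096, 0.0035, -0.002, 0.0008, -0.1166, 1, 0.0056, 0.0103, 0.0035, -0.002, 0.0008, -0.1166, 1, 0.0044, 0.0109, 0.0036, -0.002, 0.0008, -0.1166, 1, 0.0031, 0.0113, 0.0036, -0.002, 0.0008, -0.1166, 1, 0.0018, 0.0116, 0.0036, -0.002, 0.0008, -0.1166, 1],
)

```text
time_s: 7.82
ee_pos: [0.5028, 0.2353, 0.2704]
orientation: [-0.067, 0.951, 0.021, 0.302]
ft_force: [0.3, 0.0, -3.0]
opening: 0.0235
gripper_force: 44.9
```

```bash
python3 -c "
from h import *
from cell import manip
print(manip.state()['orientation'],Ro.from_matrix(RF).as_quat())
plan(tcp_for([.528,.2395,.032+.04]),RF,6,1)
a=manip.get_image('scene')['img'][170:430,380:640,::-1];b=manip.get_image('side')['img'][100:360,150:410,::-1]
cv2.imwrite('pics/s3.png',cv2.resize(np.hstack([a,b]),None,fx=1.5,fy=1.5,interpolation=cv2.INTER_CUBIC))"
```

```text
[-0.06749352  0.95082349  0.02093545  0.3015643 ] [-0.06732173  0.95082092  0.02135312  0.30158152]
joints [ 0.25  0.14  1.81 -0.12  0.59 -1.38] pos [0.5028 0.2353 0.2704] t 7.825
[[0.0143, 0.0, 0.0201, -0.0001, -0.0, 0.0001, 1.0], [0.0143, 0.0, 0.0201, -0.0001, -0.0, 0.0001, 1.0], [0.0143, 0.0, 0.0201, -0.0001, -0.0, 0.0001, 1.0], [0.0143, 0.0, 0.0201, -0.0001, -0.0, 0.0001, 1.0], [0.0143, 0.0, 0.0201, -0.0001, -0.0, 0.0001, 1.0], [0.0143, 0.0, 0.0201, -0.0001, -0.0, 0.0001, 1.0]]
```

View pics/s3.png

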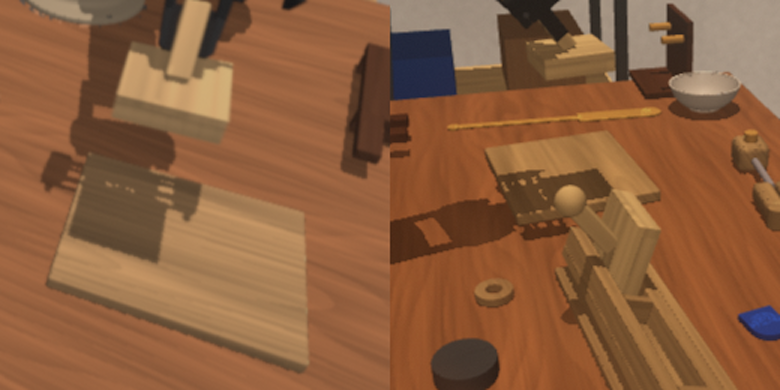

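Face down and level over the right part of the board. I'll descend to about 40 mm clearance, then rap once.

Request:
move_arm(
  plan=[0.0072, 0, 0.01, 0, 0, 0, 1, 0.0143, 0, 0.0201, 0, 0, 0, 1, 0.0143, 0, 0.0201, 0, 0, 0, 1, 0.0143, 0, 0.0201, 0, 0, 0, 1, 0.0143, 0, 0.0201, 0, 0, 0, 1, 0.0143, 0, 0.0201, 0, 0, 0, 1, 0.0072, 0, 0.01, 0, 0, 0, 1, 0, 0, 0, 0, 0, 0, 1],
  newtons=60,
)

```text
time_s: 8.93
ee_pos: [0.5025, 0.2345, 0.1229]
orientation: [-0.065, 0.951, 0.021, 0.302]
ft_force: [0.2, 0.4, -2.1]
opening: 0.0234
gripper_force: 59.9
```

Request:
move_arm(
  plan=[0.0125, 0, 0.0175, 0, 0, 0, 1, 0.0125, 0, 0.0175, 0, 0, 0, 1],
)

```text
time_s: 9.18
ee_pos: [0.5041, 0.235, 0.0826]
orientation: [-0.065, 0.95, 0.022, 0.305]
ft_force: [-29.9, -38.7, 81.3]
opening: 0.0234
gripper_force: 60.0
```

Request:
move_arm(
  plan=[-0.0115, 0, -0.0163, 0, 0, 0, 1, 0, 0, 0, 0, 0, 0, 1],
)

```text
time_s: 9.43
ee_pos: [0.5039, 0.2352, 0.1029]
orientation: [-0.065, 0.95, 0.022, 0.305]
ft_force: [-0.2, 1.8, -2.3]
opening: 0.0236
gripper_force: 60.0
```

```bash
python3 -c "
from h import *
from cell import manip
s=manip.state();print(s['opening'],s['ft_force'],s['orientation'],s['ee_pos']-tcp_for([.528,.2395,.032]))
a=manip.get_image('scene')['img'][230:430,400:600,::-1];b=manip.get_image('side')['img'][140:290,190:390,::-1]
cv2.imwrite('pics/s4.png',np.hstack([cv2.resize(a,(395,395)),cv2.resize(b,(395,296))[:395]if 0 else cv2.copyMakeBorder(cv2.resize(b,(395,296)),0,99,0,0,0)]))"
```

```text
0.02357915802757301 [-0.15409446  1.82450961 -2.32170944] [-0.06480088  0.94991402  0.02211397  0.3049183 ] [ 0.00163127 -0.00011904  0.02065531]
```

View pics/s4.png

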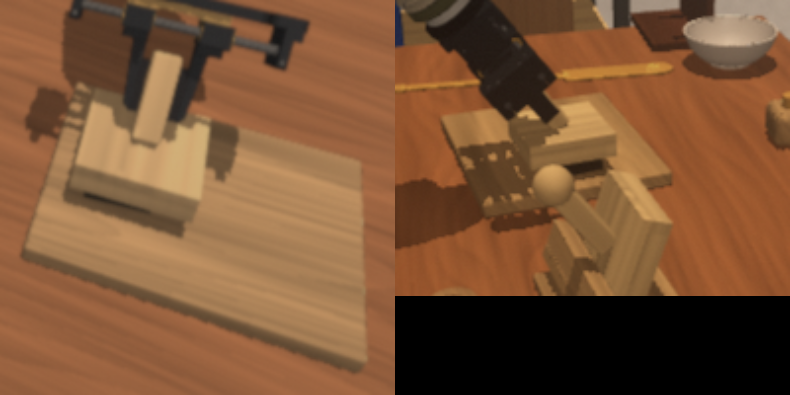

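Force peaked at 81 N, so later raps need less travel. A black sliver shows under the mould front at (115,203), which could be the cap already out. I'll lift and look.

Request:
move_arm(
  plan=[-0.0087, 0, -0.0122, 0, 0, 0, 1, -0.0087, 0, -0.0122, 0, 0, 0, 1, 0, 0, 0, 0, 0, 0, 1],
)

```text
time_s: 9.9
ee_pos: [0.5034, 0.2351, 0.1318]
orientation: [-0.065, 0.95, 0.022, 0.304]
ft_force: [-0.1, 1.1, -2.8]
opening: 0.0235
gripper_force: 60.0
```

```bash
python3 -c "
from h import *
from cell import manip
np.set_printoptions(precision=3,suppress=True)
print(manip.state()['ft_force'],manip.state()['ee_pos'])
for n in ('scene','side'):
    g=manip.get_image(n)['img']; m=(g.max(2)<45).astype('uint8')
    k,l,st,c=cv2.connectedComponentsWithStats(m)
    for i in range(1,k):
        if st[i,4]>40:
            X=plane(n,c[i],.025); ok=np.hypot(X[0]-.52,X[1]-.29)<.17
            if ok: print(n,st[i],c[i],X)
    if n=='scene': a=g[230:430,400:600,::-1]
    else: b=g[140:290,190:390,::-1]
cv2.imwrite('pics/s5.png',np.hstack([cv2.resize(a,(395,395)),cv2.copyMakeBorder(cv2.resize(b,(395,296)),0,99,0,0,0)]))"
```

```text
[-0.079  1.146 -2.824] [0.503 0.235 0.132]
scene [443 316  34  21 425] [459.586 326.256] [0.554 0.232 0.025]
side [263 214  31  14 261] [278.693 220.023] [0.538 0.235 0.025]
```

View pics/s5.png

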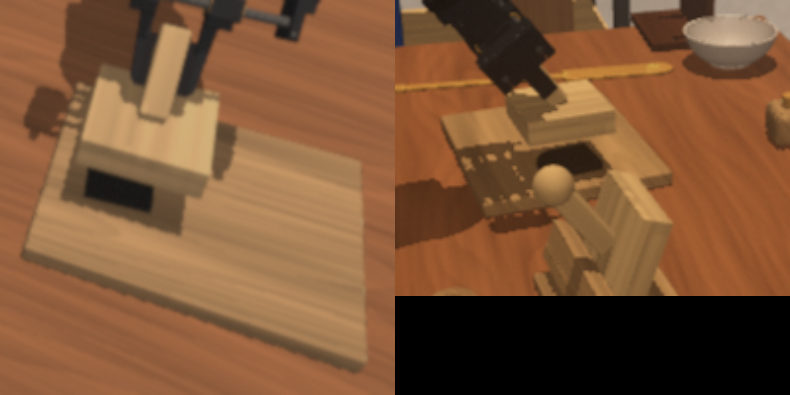

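The cap lies on the board near (0.535, 0.235). I'll raise the mould, shift it 0.126 m in +y and set it down.

```bash
python3 -c "
from h import *
from cell import manip
q=Ro.from_quat(manip.state()['orientation']).inv()
print(q.apply([0,0,.02]),q.apply([-.016,.126,0])/4, q.apply([0,0,-.06]))"
```

```text
[-1.15717989e-02  1.99098729e-05 -1.63123595e-02] [-0.00027673  0.03175088  0.00023506] [ 3.47153968e-02 -5.97296188e-05  4.89370786e-02]
```

Request:
move_arm(
  plan=[-0.0116, 0, -0.0163, 0, 0, 0, 1, 0, 0.016, 0, 0, 0, 0, 1, -0.0003, 0.0315, 0.0002, 0, 0, 0, 1, -0.0003, 0.0315, 0.0002, 0, 0, 0, 1, -0.0003, 0.0315, 0.0002, 0, 0, 0, 1, 0, 0.0155, 0, 0, 0, 0, 1, 0.0116, 0, 0.0163, 0, 0, 0, 1, 0.0116, 0, 0.0163, 0, 0, 0, 1, 0.008, 0, 0.0112, 0, 0, 0, 1, 0, 0, 0, 0, 0, 0, 1],
)

```text
time_s: 11.25
ee_pos: [0.4861, 0.3597, 0.0958]
orientation: [-0.066, 0.951, 0.021, 0.302]
ft_force: [-0.1, 0.6, -3.0]
opening: 0.0236
gripper_force: 60.0
```

Still 12 mm up. I'll step down to contact.

Request:
move_arm(
  plan=[0.0046, 0, 0.0065, 0, 0, 0, 1, 0.0018, 0, 0.0025, 0, 0, 0, 1, 0, 0, 0, 0, 0, 0, 1],
)

```text
time_s: 11.62
ee_pos: [0.4869, 0.3602, 0.0869]
orientation: [-0.066, 0.95, 0.022, 0.303]
ft_force: [-0.4, -0.6, -2.7]
opening: 0.0238
gripper_force: 60.0
```

Request:
move_arm(
  plan=[0.0012, 0, 0.0016, 0, 0, 0, 1, 0.0006, 0, 0.0008, 0, 0, 0, 1, 0, 0, 0, 0, 0, 0, 1],
)

```text
time_s: 12.0
ee_pos: [0.4867, 0.3601, 0.0837]
orientation: [-0.066, 0.95, 0.022, 0.303]
ft_force: [-0.2, -0.1, -2.0]
opening: 0.0235
gripper_force: 60.0
```

Request:
move_arm(
  plan=[0.0006, 0, 0.0008, 0, 0, 0, 1, 0, 0, 0, 0, 0, 0, 1, 0, 0, 0, 0, 0, 0, -1, 0, 0, 0, 0, 0, 0, -1, 0, 0, 0, 0, 0, 0, -1, 0, 0, 0, 0, 0, 0, -1],
  newtons=10,
)

```text
time_s: 12.75
ee_pos: [0.4868, 0.3602, 0.0829]
orientation: [-0.066, 0.95, 0.022, 0.303]
ft_force: [0.5, 0.9, -0.2]
opening: 0.0616
gripper_force: 0.0
```

Request:
move_arm(
  plan=[0, 0, -0.015, 0, 0, 0, -1, 0, 0, -0.03, 0, 0, 0, -1, 0, 0, -0.03, 0, 0, 0, -1, 0, 0, -0.04, 0, 0, 0, -1, 0, 0, -0.04, 0, 0, 0, -1, 0, 0, -0.04, 0, 0, 0, -1, 0, 0, 0, 0, 0, 0, -1],
)

```text
time_s: 13.62
ee_pos: [0.374, 0.3449, 0.2446]
orientation: [-0.066, 0.95, 0.023, 0.305]
ft_force: [0.5, 0.7, -0.1]
opening: 0.0881
gripper_force: 0.0
```

```bash
python3 -c "
from h import *
from cell import manip
np.set_printoptions(precision=3,suppress=True)
for n in ('scene','side'):
    g=manip.get_image(n)['img']; m=(g.max(2)<45).astype('uint8')
    k,l,st,c=cv2.connectedComponentsWithStats(m)
    for i in range(1,k):
        if st[i,4]>40:
            X=plane(n,c[i],.028)
            if np.hypot(X[0]-.52,X[1]-.29)<.17: print(n,st[i],c[i],X)
    if n=='scene': a=g[230:430,400:600,::-1]
    else: b=g[140:290,190:390,::-1]
cv2.imwrite('pics/s6.png',np.hstack([cv2.resize(a,(395,395)),cv2.copyMakeBorder(cv2.resize(b,(395,296)),0,99,0,0,0)]))"
```

```text
scene [444 303  33  33 834] [460.644 318.989] [0.54  0.229 0.028]
```

View pics/s6.png

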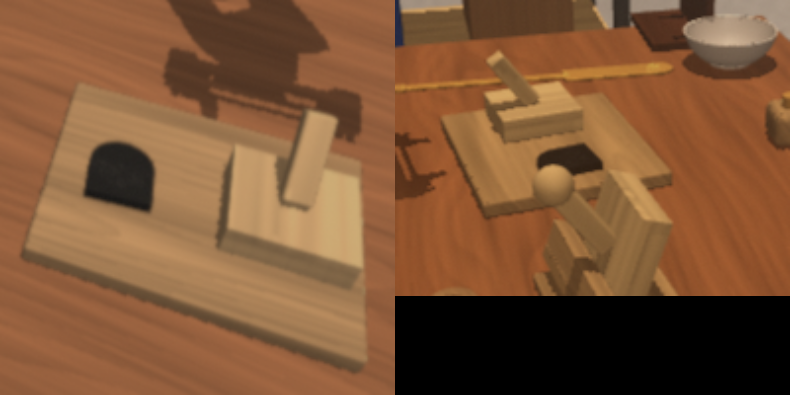

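The cap lies flat at (120,177), the mould sits face down beside it at (295,215), both on the board, and the gripper is clear.

```bash
python3 -c "
from cell import manip
print(manip.job_done())"
```

```text
the job is handed in; nothing more can be done
None
```

The job is handed in after about 14 s (verdict not shown): one rap freed the cap, which lies flat on the board with the empty mould face down beside it, and the spare mould was never touched.

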